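# Set out the sampling row

### The job

Set out the sampling row on the blue mat: the white-lidded jar in the middle circle, the tall black-lidded jar in the circle between it and the steel block, the dark red rubber bulb in the circle between it and the pink dish, and then the small red-lidded jar centred on top of the white-lidded jar. Everything stands upright and inside its circle; tip nothing over, and leave the steel block, the pink dish and the timer where they are.

Things in the scene. Friction and masses are not known exactly. Their poses are not given: they have to be found in the camera images.
- white_jar: squat clear sample jar with a white screw lid, upright; body 62 mm diameter to 59 mm high, lid 65 mm diameter from 58 to 72 mm (flat top at 72 mm); 0.09 kg. Origin: centre of the underside, z up the jar
- black_jar: tall sample jar with a black screw lid, upright; body 52 mm diameter, lid 55 mm diameter from 72 to 90 mm high; 0.12 kg. Origin: centre of the underside, z up
- red_jar: small sample jar with a bright red screw lid, upright; body 48 mm diameter, lid 50 mm diameter from 44 to 55 mm high; 0.06 kg. Origin: centre of the underside, z up
- bulb: dark red rubber pipette bulb (behaves as rigid) standing on its flat: a ball 56 mm diameter up to 58 mm high, with a round upright neck 20 mm diameter from 58 to 84 mm high, which can be gripped; 0.06 kg. Origin: centre of the underside, z up the neck
- steel_block: brown-grey steel block, 50 (its x) x 74 (its y) x 24 mm high, 0.66 kg, standing loose on the worktop beyond one end of the mat, about 115 mm from the nearest circle's centre; the pink dish is beyond the other end, and which is at which end changes. Stays where it is. Origin: centre of the underside
- pink_dish: flat round lidded culture dish with pale pink contents (greyish in shadow), 94 mm diameter, 16 mm high, loose on the worktop beyond the other end of the mat. Stays where it is. Origin: centre of the underside
- timer: white bench timer lying flat, 62 x 62 x 20 mm, loose on the worktop in front of the mat, among the things to be set out. Stays where it is. Origin: centre of the underside
- ring_left (a point): centre of the left-hand white circle (seen from the robot) on the fixed blue mat (110 x 300 x 2 mm thick, three equal circles of 84 mm inner diameter in a row, 95 mm apart), on the mat's top, 2 mm above the worktop. y runs along the row towards the left, x across it away from the robot, z up
- ring_middle (a point): centre of the middle white circle on the blue mat, on the mat's top; same axes
- ring_right (a point): centre of the right-hand white circle on the blue mat, on the mat's top; same axes

How it is judged:
At the end, for the whole second after the job is handed in: White jar within 15 mm of the middle circle's centre; black jar and bulb each within 15 mm of the centre of the end circle next to the steel block and the pink dish respectively; red jar on the white lid, centred within 12 mm; all upright within 0.1 rad, released and at rest (horizontal distance between white_jar and ring_middle below 0.015 m and z of white_jar in the frame of ring_middle below 0.006 m and ((horizontal distance between black_jar and ring_left below 0.015 m and z of black_jar in the frame of ring_left below 0.006 m) or (horizontal distance between black_jar and ring_right below 0.015 m and z of black_jar in the frame of ring_right below 0.006 m)) and horizontal distance between black_jar and steel_block below 0.18 m and ((horizontal distance between bulb and ring_left below 0.015 m and z of bulb in the frame of ring_left below 0.006 m) or (horizontal distance between bulb and ring_right below 0.015 m and z of bulb in the frame of ring_right below 0.006 m)) and horizontal distance between bulb and pink_dish below 0.18 m and horizontal distance between red_jar and white_jar below 0.012 m and z of red_jar in the frame of white_jar between 0.067 and 0.077 m and angle between each of white_jar, black_jar, bulb, red_jar's own z axis and vertical below 0.1 rad and linear speed of each of white_jar, black_jar, bulb, red_jar below 0.01 m/s); the robot touches nothing.
It fails at once if one of the four things is tipped over (more than 0.7 rad) (angle between any of white_jar, black_jar, bulb, red_jar's own z axis and vertical above 0.7 rad).
It fails at once if the steel block, the pink dish or the timer is moved by more than 20 mm (distance of any of steel_block, pink_dish, timer from where it was at the start of the episode above 0.02 m).
It also fails if it takes over 96 s, if anything falls off the work surface, if the arm or the gripper's body presses on something with over 40 N, if the wrist force passes 120 N, or if a joint passes its speed limit or range.

### The arm

A 7-joint arm with a two-finger parallel gripper is mounted at the origin on a cart in front of the work surface, level with it; the furniture and walls round the work are solid. World frame = base frame: x ahead of the robot, y to its left, z up, the work surface at z = 0. Lengths are in m, angles in rad, forces in N, time in s.
With the tool pointing down it reaches from about 0.4 to 0.875 m from the base axis. Payload 19.3 kg.
Tool frame: the origin (TCP) lies at the very end of the fingers, on their centre line; the grasp point (between the pads) lies 19 mm behind it; z points along the fingers, y is the line along which they close (so a half turn about z gives the same grasp; the last joint's range is limited). The gripper opens to 85 mm and grips with 20 to 120 N. Pads are 22 mm wide; open, the fingers measure 114 mm over their backs; the gripper's body (76 mm by 85 mm) begins 54 mm behind the grasp point. The pads swing forward as they close: fully open they stand 13 mm farther back than shut.
Start: joints at [-1.345, 0.521, -0.036, 1.599, 0.021, 1.021, -0.113], TCP at [0.182, 0.598, 0.231] pointing down, gripper open.
Joint ranges: [-2.91, 2.91], [-0.3, 2.13], [-1.5, 1.42], [0.17, 2.43], [-1.26, 4.41], [0.16, 1.93], [-2.52, 2.52]. Speed limits (rad/s): [1.89, 1.89, 2.39, 2.39, 3.01, 3.01, 3.01].

### API

Orientations are given as [roll, pitch, yaw] about the fixed x, y, z axes, in that order (R = Rz(yaw) Ry(pitch) Rx(roll)).
In Python, from workcell import bot gives the robot as it stands.
- The arm moves only by the shell command python3 -m crank 'ROWS' [FORCE]. ROWS is a JSON object of lists of equal length, an entry for each row: "travel": the shift along the world's x, y, z in cm, a list of three; "turn": the turn, a rotation vector about the world's x, y, z in degrees, a list of three; "gripper": the closure, from 0 (fully open) to 1 (shut). A call has exactly 5 rows; each row is the pose to reach, as a shift and turn from the pose commanded when the call began; what a row does not reach only later rows make up. A row lasts 1/10 s, in which the tool goes at most 50 mm and 8.59 degrees, less where a joint would pass 70% of its speed; a pose out of reach is approached as far as the arm can. A call with a gripper value outside its range is refused whole. The fingers move at their own pace and stop on an object; FORCE is the grip in N (left out, the last holds). Time passes only in rows, so rows that repeat a pose let the fingers close, or fill a call up. It gives the time, the measured TCP pose, the force, the opening and the grip force at its end, in the units of the state.
- bot.observe(): the state, without advancing time (a new reading comes with each control period).
- bot.grab_frame(name): name is "side" or "top"; returns a dict with "pixels" (480x640x3 uint8, red, green, blue), "fx", "fy", "cx", "cy" (pixels), "extrinsics" (4x4, takes a point from world to camera coordinates). Camera axes: x right, y down, z forward; pixel columns grow to the right and rows downward; lengths in m; the calibration is good to about 2 mm. A picture is of the moment at which its call begins. There is no depth.
- bot.job_done(): hands the job in; it is judged then, once.
The state is a dict: "clock": time; "qpos": joint angles; "qd": joint speeds; "joint_efforts": joint torques, N m; "position": TCP position; "tool_rot": TCP orientation; "force": force on the tool from outside, world axes, zero at the start; "moment": the same for the moment, N m; "grip_width": finger opening in m; "finger_force": force on a finger pad.
Only numpy, scipy, OpenCV 4.12 (cv2) and the standard library are available. Lean on these libraries where they do the work, as an engineer would, in place of code of your own. Each camera call takes 0.05 s, during which the arm holds its last target. There are 200 camera calls.

## Working session

There is one attempt and no reset: what is moved stays moved. The work goes in short steps, Python scripts to look and compute and a shell command to move; the robot and the scene stay as the last step left them, time stands still between calls to the robot, and variables do not carry over. Pictures are saved under pics/ and viewed, at most 14 in all, crops included, and the job is handed in when it is done.

```bash
ls; mkdir -p pics
python3 - <<'E'
from workcell import bot
import cv2,numpy as np
s=bot.observe();print(s)
for n in("side","top"):
    f=bot.grab_frame(n);cv2.imwrite(f"pics/{n}0.png",f["pixels"][:,:,::-1]);print(n,f["fx"],f["fy"],f["cx"],f["cy"],np.round(f["extrinsics"],4).tolist())
E
```

```text
pics
{'clock': 0.0, 'qpos': array([-1.34521132,  0.52203471, -0.03630977,  1.59999532,  0.02120164,
        1.02112691, -0.1127722 ]), 'qd': array([ 3.47051853e-04,  1.34095307e-03, -3.21853550e-04,  3.83162217e-05,
        1.29992558e-03, -9.78285389e-04, -1.28016399e-03]), 'joint_efforts': array([ 7.18813790e-04, -9.27094603e+01,  1.98011354e+00, -3.69934773e+01,
        1.79365621e-02,  8.20576708e-03, -1.74565071e-05]), 'position': array([0.18212802, 0.59751523, 0.23071759]), 'tool_rot': array([-3.14041724e+00,  9.53233545e-05,  2.84581087e+00]), 'force': array([-0.17098763,  0.29315833,  0.73666676]), 'moment': array([ 0.02927162, -0.09618174, -0.00242795]), 'finger_force': 0.0, 'grip_width': 0.0851203653560762}
side 530.5008252799936 530.5008252799936 320.0688729902483 236.73328553713094 [[0.9851, -0.1717, 0.0119, -0.5436], [-0.084, -0.5399, -0.8375, 0.0769], [0.1502, 0.824, -0.5463, 1.3263], [0.0, 0.0, 0.0, 1.0]]
top 546.079846337226 546.079846337226 316.6994133888032 245.6598692653275 [[0.0282, -0.9996, -0.0086, -0.0201], [-0.998, -0.0277, -0.0577, 0.5325], [0.0574, 0.0102, -0.9983, 1.469], [0.0, 0.0, 0.0, 1.0]]
```

View pics/top0.png

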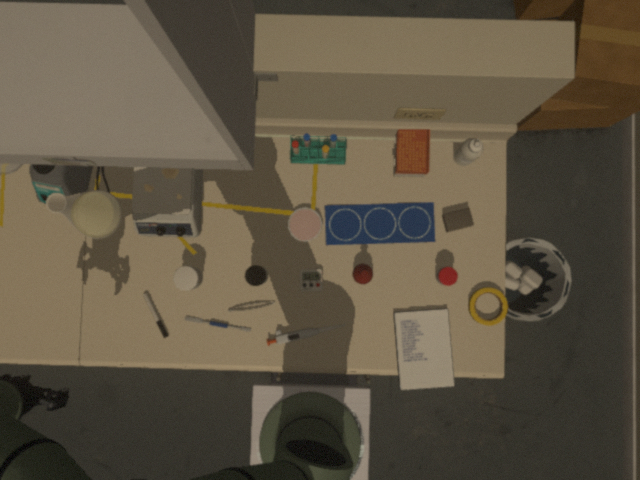

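View pics/side0.png

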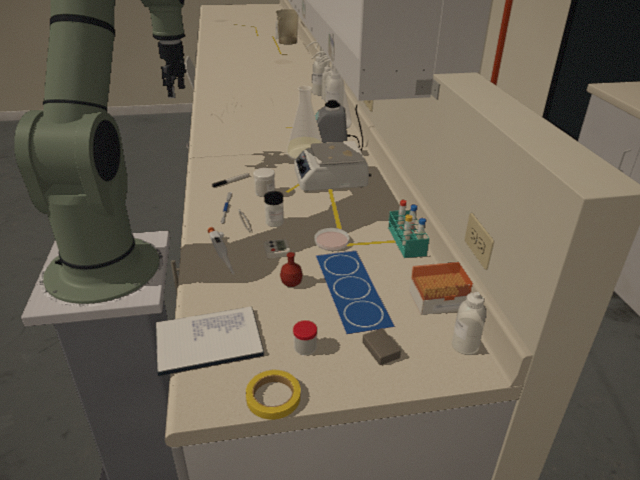

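The top view shows the pink dish (305,224) left of the rings (345/380/415, ~224) and the steel block (458,218) on the right. The objects to set out are white (186,278), black (256,275), bulb (363,273) and red (448,275), with the timer at (312,279). So black goes to the right ring and the bulb to the left one. The side view agrees: white lid (264,175), black lid (274,198), bulb (291,270), red lid (305,330).

```bash
cat > h.py <<'E'
import cv2,numpy as np
from workcell import bot
def cast(f,uv,z):
    E=f["extrinsics"];R,t=E[:3,:3],E[:3,3];c=-R.T@t
    d=R.T@np.array([(uv[0]-f["cx"])/f["fx"],(uv[1]-f["cy"])/f["fy"],1.])
    return c+d*(z-c[2])/d[2]
def blob(f,roi,fn):
    x0,y0,x1,y1=roi;p=f["pixels"][y0:y1,x0:x1]
    hsv=cv2.cvtColor(p,cv2.COLOR_RGB2HSV).astype(int)
    m=fn(hsv[...,0],hsv[...,1],hsv[...,2]).astype(np.uint8)
    cs,_=cv2.findContours(m,cv2.RETR_EXTERNAL,cv2.CHAIN_APPROX_NONE)
    c=max(cs,key=cv2.contourArea);(u,v),r=cv2.minEnclosingCircle(c);M=cv2.moments(c)
    x,y,w,h=cv2.boundingRect(c)
    return (M["m10"]/M["m00"]+x0,M["m01"]/M["m00"]+y0),(x+x0,y+y0,w,h),c+[x0,y0]
E
python3 - <<'E'
from h import *
f=bot.grab_frame("top");s=bot.grab_frame("side")
red=lambda h,S,v:((h<8)|(h>170))&(S>130)&(v>60)
wht=lambda h,S,v:(S<50)&(v>165)
blk=lambda h,S,v:(v<60)
for n,F,roi,fn,z in [("white",f,(168,260,206,298),wht,.072),("white",s,(245,163,285,184),wht,.072),
  ("black",f,(240,258,272,290),blk,.09),("black",s,(258,186,290,206),blk,.081),
  ("red",f,(432,260,464,290),red,.055),("red",s,(288,318,322,342),red,.05),
  ("bulb",f,(345,256,380,290),lambda h,S,v:((h<10)|(h>165))&(S>110),.035),("bulb",s,(275,262,308,292),lambda h,S,v:((h<10)|(h>165))&(S>110),.03),("neck",s,(280,248,303,262),lambda h,S,v:((h<10)|(h>165))&(S>110),.075),
  ("mat",f,(315,190,445,255),lambda h,S,v:(abs(h-108)<15)&(S>120),.002)]:
    try:
        c,b,ct=blob(F,roi,fn);print(n,np.round(c,1),b,np.round(cast(F,c,z),4),"w mm",b[2]/F["fx"]*1000*1.42 if F is f else '')
        if n=="mat":print(cv2.minAreaRect(ct),[np.round(cast(f,p,.002),4) for p in cv2.boxPoints(cv2.minAreaRect(ct))])
    except ValueError:print(n,"none")
# rings: holes in blue
for F,z in((f,.002),(s,.002)):
    hsv=cv2.cvtColor(F["pixels"],cv2.COLOR_RGB2HSV).astype(int)
    m=((abs(hsv[...,0]-108)<15)&(hsv[...,1]>120)&(hsv[...,2]>40)).astype(np.uint8)
    cs,_=cv2.findContours(m,cv2.RETR_LIST,cv2.CHAIN_APPROX_NONE)
    for c in cs:
        if 500<cv2.contourArea(c)<3000 and len(c)>60:
            e=cv2.fitEllipse(c)
            if e[1][0]>20:print("ell",np.round(e[0],1),np.round(e[1],1),np.round(cast(F,e[0],z),4))
E
python3 - <<'E'
import cv2
a=cv2.imread('pics/top0.png')[130:330,140:500];cv2.imwrite('pics/c1.png',cv2.resize(a,None,fx=2.2,fy=2.2,interpolation=cv2.INTER_CUBIC))
E
```

```text
white none
white [262.7 172.3] (253, 168, 20, 9) [0.4301 0.3287 0.072 ] w mm 
black [255.8 274.8] (246, 265, 21, 20) [0.449  0.1488 0.09  ] w mm 54.607398899656445
black [273.5 197.7] (264, 191, 19, 14) [0.4455 0.1482 0.081 ] w mm 
red [447.5 275.7] (438, 267, 20, 19) [ 0.461  -0.3518  0.055 ] w mm 52.007046571101384
red [304.7 329.9] (293, 321, 24, 19) [ 0.4577 -0.3559  0.05  ] w mm 
bulb [362.4 273.9] (353, 264, 19, 20) [ 0.4595 -0.1296  0.035 ] w mm 49.40669424254632
bulb [290.8 274.1] (280, 262, 23, 25) [ 0.4563 -0.1399  0.03  ] w mm 
neck [290.4 256.4] (287, 252, 8, 10) [ 0.4574 -0.1305  0.075 ] w mm 
mat [382. 227.] (379, 225, 7, 7) [ 0.5897 -0.1828  0.002 ] w mm 18.202466299885486
((381.5000305175781, 227.50003051757812), (2.8284268379211426, 8.485280990600586), 45.0) [array([ 0.5826, -0.1706,  0.002 ]), array([ 0.5996, -0.1867,  0.002 ]), array([ 0.5942, -0.1923,  0.002 ]), array([ 0.5773, -0.1762,  0.002 ])]
ell [363.  313.4] [21.8 34.5] [ 0.6021 -0.2731  0.002 ]
ell [353.8 293.5] [43.4 97.1] [ 0.5975 -0.2013  0.002 ]
```

View pics/c1.png

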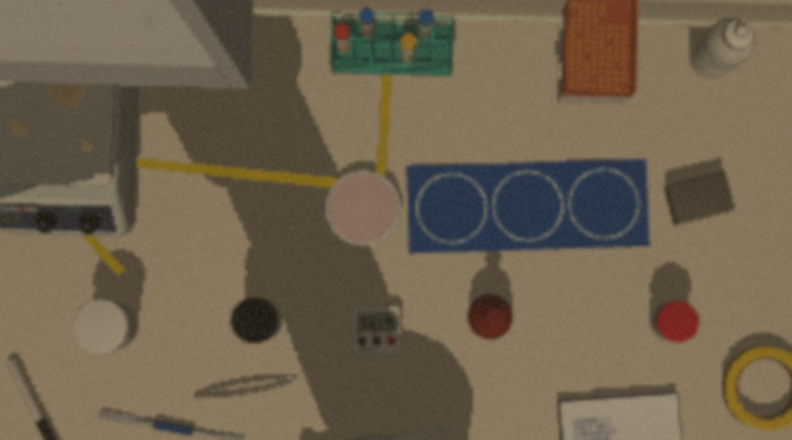

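The crop shows all objects clearly: bulb neck is at the ball's upper side, white lid at (186,278), mat spans cols 325–435. I need better masks for the white lid and the mat.

Run:
```python
from h import *
f=bot.grab_frame("top");s=bot.grab_frame("side")
h=cv2.cvtColor(f["pixels"],cv2.COLOR_RGB2HSV);print(h[278,186],h[278,206],h[240,330],h[225,380],h[290,180],h[279,312],f["pixels"][218,458])
c,b,ct=blob(f,(165,258,210,300),lambda h,S,v:(S<70)&(v>110));print("white",c,b,cast(f,c,.072),b[2]/f["fx"]*1400)
blue=lambda h,S,v:(abs(h-110)<15)&(S>75)
for F,roi in((f,(315,190,445,255)),(s,(310,240,400,340))):
    c,b,ct=blob(F,roi,blue);q=cv2.minAreaRect(ct)
    if F is s: q=None;ap=cv2.approxPolyDP(cv2.convexHull(ct),6,True)[:,0]
    else: ap=cv2.boxPoints(q)
    P=np.array([cast(F,p,.002) for p in ap]);print("mat",c,b,np.round(P,4).tolist(),P.mean(0),np.linalg.norm(np.diff(P,axis=0),axis=1))
    x0,y0,w,hh=b
    p=F["pixels"][y0:y0+hh,x0:x0+w];H=cv2.cvtColor(p,cv2.COLOR_RGB2HSV).astype(int)
    m=(~blue(H[...,0],H[...,1],H[...,2])).astype(np.uint8)
    cs,_=cv2.findContours(1-m,cv2.RETR_LIST,cv2.CHAIN_APPROX_NONE)
    for k in cs:
        if cv2.contourArea(k)>200 and len(k)>30:
            e=cv2.fitEllipse(k);print("ell",cv2.contourArea(k),np.round(e[0]+np.array([x0,y0]),1),np.round(e[1],1),np.round(cast(F,np.array(e[0])+[x0,y0],.002),4))
# block & dish
c,b,ct=blob(f,(440,198,478,236),lambda h,S,v:(v<125));print("block",c,b,cast(f,c,.012))
```

```text
[ 19  61 143] [ 19  81 135] [108 103  82] [112 110  74] [ 19  78 140] [23 70 58] [74 64 47]
white (185.42908224076282, 278.08581644815257) (173, 266, 25, 25) [0.43531058 0.33439131 0.072     ] 64.09319119677988
mat (379.2939817785192, 223.22233628469994) (326, 203, 108, 41) [[0.6447, -0.0257, 0.002], [0.6603, -0.3201, 0.002], [0.5547, -0.3245, 0.002], [0.539, -0.0313, 0.002]] [ 0.59967463 -0.17536515  0.002     ] [0.2948102  0.10564719 0.2936112 ]
ell 589.5 [344.7 224.3] [27.4 27.5] [ 0.5945 -0.0804  0.002 ]
ell 590.5 [379.5 223.2] [27.3 27.6] [ 0.6002 -0.1756  0.002 ]
ell 592.5 [414.1 222.1] [27.2 27.8] [ 0.6058 -0.2704  0.002 ]
ell 945.0 [344.8 224.1] [34.5 35. ] [ 0.5949 -0.0804  0.002 ]
ell 1912.5 [396.9 222.6] [35.4 76.7] [ 0.6031 -0.2233  0.002 ]
ell 3896.5 [379.1 223.2] [ 41.2 137.6] [ 0.6    -0.1746  0.002 ]
mat (353.3878101402373, 292.6253309796999) (317, 251, 77, 83) [[0.5373, -0.0368, 0.002], [0.64, -0.0298, 0.002], [0.657, -0.3235, 0.002], [0.5531, -0.3289, 0.002]] [ 0.59685175 -0.17975863  0.002     ] [0.10289821 0.29422522 0.10398127]
ell 260.5 [363.1 313.5] [26.5 39.2] [ 0.6022 -0.2734  0.002 ]
ell 3399.0 [354.  293.8] [ 46.9 103.4] [ 0.5975 -0.2025  0.002 ]
block (456.8845980126468, 216.83875338753387) (441, 201, 34, 32) [ 0.62228719 -0.38499553  0.012     ]
```

Top and side agree within about 4 mm, so I average them:

| Item | x, y (m) |
|---|---|
| Left ring | (.594, -.082) |
| Middle ring | (.599, -.177) |
| Right ring | (.604, -.272) |
| White jar | (.434, .332) |
| Black jar | (.4475, .1485) |
| Bulb | (.458, -.131) |
| Red jar | (.459, -.354) |

I'll turn the fingers to close along world x (turn z by -73°), so they clear the neighbours in the row.

```bash
python3 -m crank '{"travel":[[2.5,-2.7,0],[5,-5.3,0],[7.6,-8,0],[10.1,-10.6,0],[12.6,-13.3,0]],"turn":[[0,0,-7.3],[0,0,-14.6],[0,0,-21.9],[0,0,-29.2],[0,0,-36.5]],"gripper":[0,0,0,0,0]}' 40
python3 -m crank '{"travel":[[2.5,-2.7,-1],[5,-5.3,-2],[7.6,-8,-4],[10.1,-10.6,-6],[12.6,-13.3,-8]],"turn":[[0,0,-7.3],[0,0,-14.6],[0,0,-21.9],[0,0,-29.2],[0,0,-36.5]],"gripper":[0,0,0,0,0]}'
```

```text
clock: 0.8
position: [0.3091, 0.4637, 0.2314]
tool_rot: [3.141, -0.0, 2.204]
force: [-0.7, 1.1, -0.5]
grip_width: 0.0856
finger_force: 0.0
clock: 1.3
position: [0.4351, 0.3309, 0.1508]
tool_rot: [3.141, -0.0, 1.567]
force: [0.1, 1.0, 0.0]
grip_width: 0.0855
finger_force: 0.0
```

```bash
python3 -m crank '{"travel":[[0,0,-3],[0,0,-6],[0,0,-8.5],[0,0,-10.3],[0,0,-10.5]],"turn":[[0,0,0],[0,0,0],[0,0,0],[0,0,0],[0,0,0]],"gripper":[0,0,0,0,0]}'
python3 - <<'E'
from h import *
for n in("top","side"):
    f=bot.grab_frame(n);p=f["pixels"][:,:,::-1]
    a=p[230:330,130:250] if n=="top" else p[110:230,200:340]
    cv2.imwrite(f"pics/d_{n}.png",cv2.resize(a,(480,400),interpolation=cv2.INTER_CUBIC))
a=np.hstack([cv2.imread("pics/d_top.png"),cv2.imread("pics/d_side.png")])
cv2.imwrite("pics/d.png",cv2.resize(a,(800,333)))
E
```

```text
clock: 1.8
position: [0.4334, 0.3311, 0.0445]
tool_rot: [-3.139, 0.002, 1.572]
force: [-0.1, -0.2, 1.4]
grip_width: 0.0853
finger_force: 0.0
```

View pics/d.png

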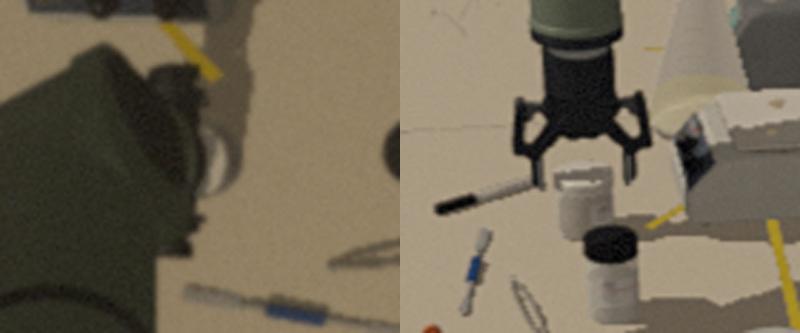

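The side view shows the fingers either side of the white lid, centred on it (crop column 586). The fingertips are at lid level, so I'll close now.

```bash
python3 -m crank '{"travel":[[0,0,0],[0,0,0],[0,0,0],[0,0,0],[0,0,0]],"turn":[[0,0,0],[0,0,0],[0,0,0],[0,0,0],[0,0,0]],"gripper":[1,1,1,1,1]}' 40
python3 -m crank '{"travel":[[0,0,0],[0,0,0],[0,0,1],[0,0,3],[0,0,5]],"turn":[[0,0,0],[0,0,0],[0,0,0],[0,0,0],[0,0,0]],"gripper":[1,1,1,1,1]}' 40
```

```text
clock: 2.4
position: [0.4347, 0.3323, 0.0476]
tool_rot: [3.14, -0.001, 1.572]
force: [-0.8, -1.7, 8.5]
grip_width: 0.0636
finger_force: 41.8
clock: 2.9
position: [0.4342, 0.3318, 0.0978]
tool_rot: [3.141, -0.0, 1.572]
force: [0.6, -0.4, -1.1]
grip_width: 0.0638
finger_force: 44.3
```

```bash
python3 -m crank '{"travel":[[0,0,4],[0,0,8],[1,-3,10],[2.4,-7,10.4],[3.7,-11.4,10.4]],"turn":[[0,0,0],[0,0,0],[0,0,0],[0,0,0],[0,0,0]],"gripper":[1,1,1,1,1]}'
python3 -m crank '{"travel":[[1.3,-4,0],[2.6,-8,0],[3.9,-12,0],[5.2,-16,0],[6.4,-20,0]],"turn":[[0,0,0],[0,0,0],[0,0,0],[0,0,0],[0,0,0]],"gripper":[1,1,1,1,1]}'
python3 -m crank '{"travel":[[1.3,-4,0],[2.6,-8,0],[3.9,-12,0],[5.2,-16,0],[6.4,-19.45,-2]],"turn":[[0,0,0],[0,0,0],[0,0,0],[0,0,0],[0,0,0]],"gripper":[1,1,1,1,1]}'
python3 -m crank '{"travel":[[0,0,-3],[0,0,-6],[0,0,-9],[0,0,-10],[0,0,-10]],"turn":[[0,0,0],[0,0,0],[0,0,0],[0,0,0],[0,0,0]],"gripper":[1,1,1,1,1]}'
python3 - <<'E'
from h import *
for n in("top","side"):
    f=bot.grab_frame(n);p=f["pixels"][:,:,::-1]
    a=p[160:300,300:470] if n=="top" else p[160:350,240:470]
    cv2.imwrite(f"pics/d_{n}.png",cv2.resize(a,(480,400),interpolation=cv2.INTER_CUBIC))
a=np.hstack([cv2.imread("pics/d_top.png"),cv2.imread("pics/d_side.png")])
cv2.imwrite("pics/e.png",cv2.resize(a,(800,333)))
E
```

```text
clock: 3.4
position: [0.4718, 0.2174, 0.2025]
tool_rot: [3.139, -0.002, 1.573]
force: [0.6, -0.4, -1.2]
grip_width: 0.0637
finger_force: 44.5
clock: 3.9
position: [0.5356, 0.0162, 0.2015]
tool_rot: [3.14, -0.001, 1.572]
force: [0.6, 0.9, -0.3]
grip_width: 0.0639
finger_force: 44.5
clock: 4.4
position: [0.6007, -0.1794, 0.1834]
tool_rot: [3.137, 0.001, 1.571]
force: [0.4, 0.3, -0.3]
grip_width: 0.0637
finger_force: 44.5
clock: 4.9
position: [0.5988, -0.1765, 0.0802]
tool_rot: [-3.14, -0.0, 1.572]
force: [-0.2, -0.5, 0.1]
grip_width: 0.0637
finger_force: 44.6
```

View pics/e.png

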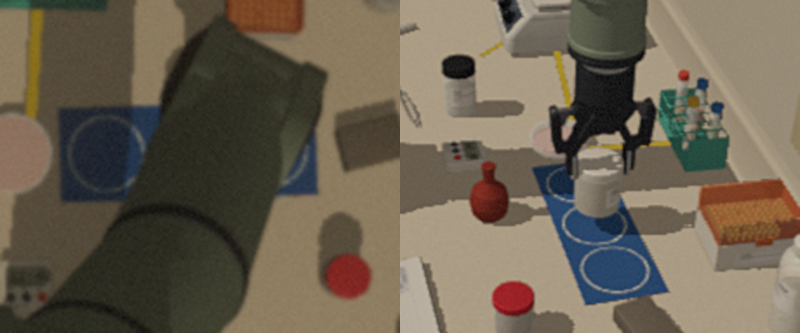

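The jar is held upright over the middle ring, at about (598,180) in the side crop. I'll lower it and release.

```bash
python3 -m crank '{"travel":[[0,0,-1],[0,0,-2],[0,0,-2.6],[0,0,-3],[0,0,-3.1]],"turn":[[0,0,0],[0,0,0],[0,0,0],[0,0,0],[0,0,0]],"gripper":[1,1,1,1,1]}'
python3 -m crank '{"travel":[[0,0,0],[0,0,-0.1],[0,0,-0.1],[0,0,-0.1],[0,0,-0.1]],"turn":[[0,0,0],[0,0,0],[0,0,0],[0,0,0],[0,0,0]],"gripper":[1,1,1,1,1]}'
```

```text
clock: 5.5
position: [0.599, -0.1766, 0.0496]
tool_rot: [-3.141, -0.001, 1.571]
force: [-10.6, 4.2, 26.7]
grip_width: 0.0635
finger_force: 46.9
clock: 6.0
position: [0.599, -0.1767, 0.0496]
tool_rot: [-3.141, -0.001, 1.571]
force: [-11.1, 4.1, 28.5]
grip_width: 0.0639
finger_force: 47.3
```

```bash
python3 -m crank '{"travel":[[0,0,0.2],[0,0,0.2],[0,0,0.2],[0,0,0.2],[0,0,0.2]],"turn":[[0,0,0],[0,0,0],[0,0,0],[0,0,0],[0,0,0]],"gripper":[1,1,0.6,0,0]}'
python3 -m crank '{"travel":[[0,0,0],[0,0,1],[0,0,4],[0,0,8],[0,0,12]],"turn":[[0,0,0],[0,0,0],[0,0,0],[0,0,0],[0,0,0]],"gripper":[0,0,0,0,0]}'
```

```text
clock: 6.5
position: [0.5992, -0.1767, 0.0501]
tool_rot: [-3.141, 0.0, 1.572]
force: [1.0, -0.3, -0.5]
grip_width: 0.0852
finger_force: 0.0
clock: 7.0
position: [0.5989, -0.1768, 0.1722]
tool_rot: [-3.141, 0.0, 1.571]
force: [0.9, 1.2, 0.5]
grip_width: 0.0852
finger_force: 0.0
```

```bash
python3 -m crank '{"travel":[[-1.7,3.6,0],[-3.4,7.2,0],[-5.1,10.8,0],[-6.8,14.4,0],[-8.5,18.2,0]],"turn":[[0,0,0],[0,0,0],[0,0,0],[0,0,0],[0,0,0]],"gripper":[0,0,0,0,0]}'
python3 -m crank '{"travel":[[-1.7,3.7,0],[-3.4,7.4,0],[-5.1,11.1,0],[-6.6,14.3,0],[-6.6,14.3,0]],"turn":[[0,0,0],[0,0,0],[0,0,0],[0,0,0],[0,0,0]],"gripper":[0,0,0,0,0]}'
python3 - <<'E'
from h import *
f=bot.grab_frame("top");s=bot.grab_frame("side")
for F,roi in((f,(355,195,405,250)),(s,(325,235,380,290))):
    try:
        c,b,ct=blob(F,roi,lambda h,S,v:(h<60)&(S<90)&(v>80));print(c,b,cast(F,c,.072))
    except Exception as e:print(e)
p=np.hstack([cv2.resize(f["pixels"][160:300,200:470],(400,300)),cv2.resize(s["pixels"][160:350,200:470],(400,300))])[:,:,::-1]
cv2.imwrite("pics/g.png",p)
E
```

```text
clock: 7.5
position: [0.5135, 0.0064, 0.1711]
tool_rot: [3.141, -0.0, 1.571]
force: [0.2, 0.4, 0.7]
grip_width: 0.0854
finger_force: 0.0
clock: 8.0
position: [0.4465, 0.1525, 0.1708]
tool_rot: [-3.141, -0.002, 1.577]
force: [1.0, -1.0, 0.7]
grip_width: 0.0854
finger_force: 0.0
(381.2521623419827, 220.42315369261476) (369, 208, 27, 26) [ 0.6004113  -0.17286431  0.072     ]
(355.79519092371515, 260.2791465582931) (325, 235, 55, 55) [ 0.60698313 -0.16572976  0.072     ]
```

View pics/g.png

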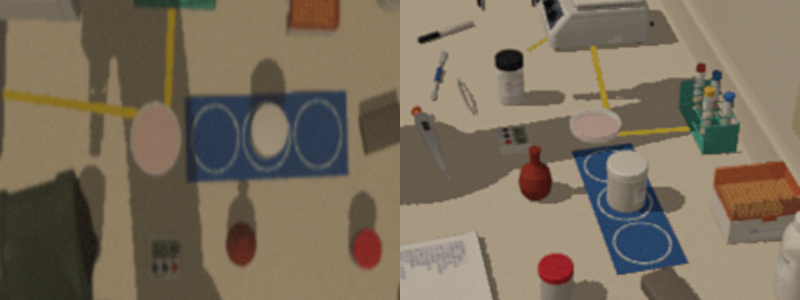

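White is standing within 3 mm of the ring centre (top view, ring vs lid). Next, grasp the black jar.

```bash
python3 -m crank '{"travel":[[0,0,-3],[0,0,-6],[0,0,-8.5],[0,0,-10.3],[0,0,-10.7]],"turn":[[0,0,0],[0,0,0],[0,0,0],[0,0,0],[0,0,0]],"gripper":[0,0,0,0,0]}'
python3 -m crank '{"travel":[[0,0,0],[0,0,0],[0,0,0],[0,0,0],[0,0,0]],"turn":[[0,0,0],[0,0,0],[0,0,0],[0,0,0],[0,0,0]],"gripper":[0,1,1,1,1]}' 40
python3 -m crank '{"travel":[[0,0,0],[0,0,1],[0,0,4],[0,0,8],[0,0,12]],"turn":[[0,0,0],[0,0,0],[0,0,0],[0,0,0],[0,0,0]],"gripper":[1,1,1,1,1]}' 40
```

```text
clock: 8.6
position: [0.4481, 0.1468, 0.0621]
tool_rot: [-3.14, 0.001, 1.57]
force: [-0.8, -0.9, 0.2]
grip_width: 0.0854
finger_force: 0.0
clock: 9.1
position: [0.4487, 0.1486, 0.0643]
tool_rot: [3.14, -0.001, 1.572]
force: [-2.1, 0.5, 13.2]
grip_width: 0.0536
finger_force: 39.3
clock: 9.6
position: [0.4478, 0.148, 0.1854]
tool_rot: [-3.141, 0.0, 1.571]
force: [1.5, -0.0, -1.1]
grip_width: 0.0534
finger_force: 42.8
```

```bash
python3 -m crank '{"travel":[[1.6,-4.2,0],[3.2,-8.4,0],[4.8,-12.6,0],[6.4,-16.8,0],[7.8,-21,0]],"turn":[[0,0,0],[0,0,0],[0,0,0],[0,0,0],[0,0,0]],"gripper":[1,1,1,1,1]}'
python3 -m crank '{"travel":[[1.6,-4.2,0],[3.2,-8.4,0],[4.8,-12.6,0],[6.4,-16.8,0],[7.9,-21,0]],"turn":[[0,0,0],[0,0,0],[0,0,0],[0,0,0],[0,0,0]],"gripper":[1,1,1,1,1]}'
python3 -m crank '{"travel":[[0,0,0],[0,0,-3],[0,0,-6.5],[0,0,-9],[0,0,-10]],"turn":[[0,0,0],[0,0,0],[0,0,0],[0,0,0],[0,0,0]],"gripper":[1,1,1,1,1]}'
python3 - <<'E'
from h import *
s=bot.grab_frame("side")
cv2.imwrite("pics/i.png",cv2.resize(s["pixels"][180:380,240:470],(690,600),interpolation=cv2.INTER_CUBIC)[:,:,::-1])
E
```

```text
clock: 10.1
position: [0.5267, -0.0634, 0.1843]
tool_rot: [3.141, -0.0, 1.572]
force: [-0.0, 0.9, -2.0]
grip_width: 0.0531
finger_force: 42.9
clock: 10.6
position: [0.6056, -0.2733, 0.1844]
tool_rot: [3.141, 0.0, 1.572]
force: [0.2, 0.9, -1.3]
grip_width: 0.0532
finger_force: 42.9
clock: 11.1
position: [0.6042, -0.271, 0.0818]
tool_rot: [-3.139, -0.001, 1.572]
force: [-1.3, -0.0, -1.3]
grip_width: 0.0536
finger_force: 43.0
```

View pics/i.png

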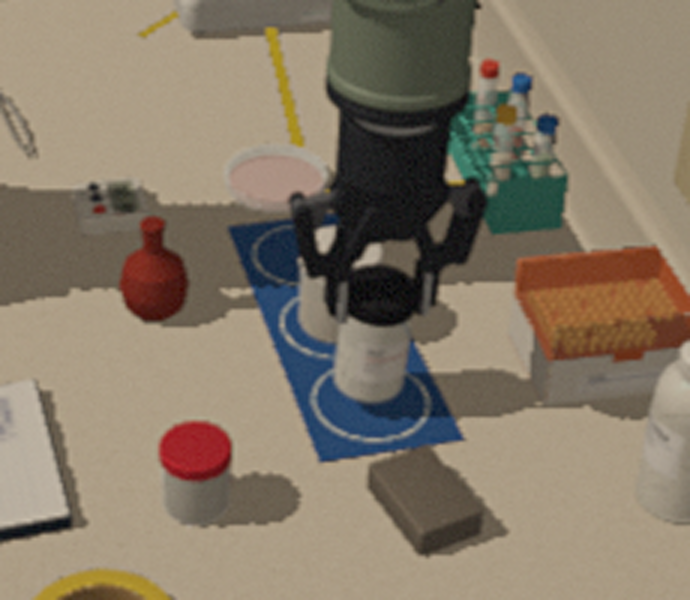

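The black jar is upright over the right ring, with its base at crop (370,390) and the ring centre near (372,400). The white jar stands undisturbed. I'll lower it gently.

```bash
python3 -m crank '{"travel":[[0,0,-0.8],[0,0,-1.2],[0,0,-1.4],[0,0,-1.5],[0,0,-1.5]],"turn":[[0,0,0],[0,0,0],[0,0,0],[0,0,0],[0,0,0]],"gripper":[1,1,1,1,1]}'
```

```text
clock: 11.65
position: [0.6054, -0.2717, 0.0687]
tool_rot: [3.141, 0.0, 1.572]
force: [0.0, 0.6, -1.8]
grip_width: 0.0535
finger_force: 43.0
```

```bash
python3 -m crank '{"travel":[[0,0,-0.1],[0,0,-0.2],[0,0,-0.2],[0,0,-0.2],[0,0,-0.2]],"turn":[[0,0,0],[0,0,0],[0,0,0],[0,0,0],[0,0,0]],"gripper":[1,1,1,1,1]}'
```

```text
clock: 12.15
position: [0.6053, -0.2718, 0.0666]
tool_rot: [3.141, 0.0, 1.572]
force: [-1.2, -0.7, 5.2]
grip_width: 0.0533
finger_force: 43.4
```

Contact at 5 N. I'll release, rise and move over the bulb.

```bash
python3 -m crank '{"travel":[[0,0,0],[0,0,0],[0,0,0],[0,0,0],[0,0,2]],"turn":[[0,0,0],[0,0,0],[0,0,0],[0,0,0],[0,0,0]],"gripper":[0.6,0,0,0,0]}'
python3 -m crank '{"travel":[[0,0,3],[0,0,6],[0,0,9],[-2.5,2.5,10],[-5.5,5.3,10]],"turn":[[0,0,0],[0,0,0],[0,0,0],[0,0,0],[0,0,0]],"gripper":[0,0,0,0,0]}'
python3 -m crank '{"travel":[[-3,2.9,0],[-6,5.8,0],[-9.1,8.8,0],[-9.1,8.8,-2],[-9.1,8.8,-3]],"turn":[[0,0,0],[0,0,0],[0,0,0],[0,0,0],[0,0,0]],"gripper":[0,0,0,0,0]}'
python3 - <<'E'
from h import *
f=bot.grab_frame("top");s=bot.grab_frame("side")
p=np.hstack([cv2.resize(f["pixels"][160:300,290:480],(400,300)),cv2.resize(s["pixels"][180:350,230:420],(400,350))[:300]])[:,:,::-1]
cv2.imwrite("pics/j.png",p)
E
```

```text
clock: 12.65
position: [0.604, -0.271, 0.0843]
tool_rot: [-3.138, -0.001, 1.572]
force: [-0.4, 0.4, 0.8]
grip_width: 0.0854
finger_force: 0.0
clock: 13.15
position: [0.5504, -0.2189, 0.1876]
tool_rot: [3.139, 0.001, 1.571]
force: [0.7, 0.4, -0.3]
grip_width: 0.0853
finger_force: 0.0
clock: 13.65
position: [0.459, -0.1298, 0.1559]
tool_rot: [3.141, -0.0, 1.573]
force: [-0.1, -0.4, -0.5]
grip_width: 0.0853
finger_force: 0.0
```

View pics/j.png

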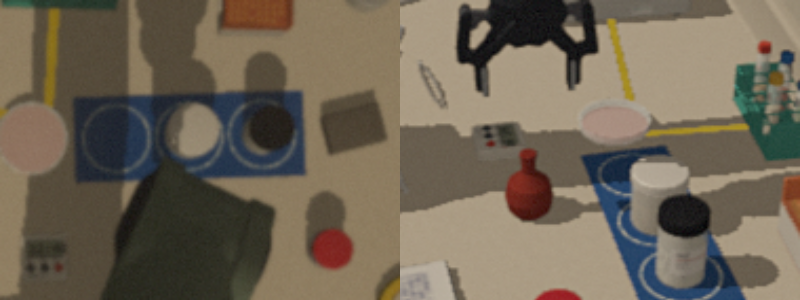

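Black stands in the right ring, white in the middle. The gripper is over the bulb. I'll descend with the fingertips stopping at 62 mm, above the ball.

```bash
python3 -m crank '{"travel":[[0,0,-3],[0,0,-6],[0,0,-8.2],[0,0,-9.2],[0,0,-9.4]],"turn":[[0,0,0],[0,0,0],[0,0,0],[0,0,0],[0,0,0]],"gripper":[0,0,0,0,0]}'
python3 -m crank '{"travel":[[0,0,0],[0,0,0],[0,0,0],[0,0,0],[0,0,0]],"turn":[[0,0,0],[0,0,0],[0,0,0],[0,0,0],[0,0,0]],"gripper":[0.3,0.6,1,1,1]}' 40
python3 -m crank '{"travel":[[0,0,0],[0,0,0],[0,0,0],[0,0,0],[0,0,0]],"turn":[[0,0,0],[0,0,0],[0,0,0],[0,0,0],[0,0,0]],"gripper":[1,1,1,1,1]}' 40
python3 - <<'E'
from h import *
s=bot.grab_frame("side")
p=cv2.resize(s["pixels"][180:330,220:420],(800,600))[:,:,::-1]
cv2.imwrite("pics/k.png",p)
E
```

```text
clock: 14.25
position: [0.4592, -0.1313, 0.0617]
tool_rot: [-3.14, 0.0, 1.571]
force: [0.4, -0.7, 0.2]
grip_width: 0.0853
finger_force: 0.0
clock: 14.75
position: [0.4594, -0.1306, 0.0627]
tool_rot: [3.141, -0.0, 1.572]
force: [-0.9, 0.3, 11.5]
grip_width: 0.0182
finger_force: 38.7
clock: 15.25
position: [0.4595, -0.1307, 0.0628]
tool_rot: [3.141, -0.0, 1.572]
force: [-2.0, 0.5, 8.0]
grip_width: 0.018
finger_force: 38.8
```

View pics/k.png

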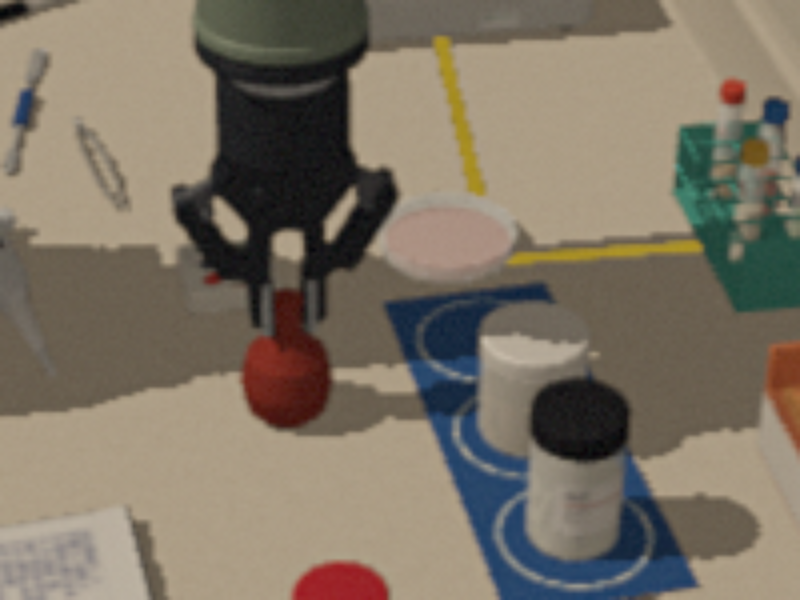

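The neck is gripped upright. I'll lift and carry it to the left ring.

```bash
python3 -m crank '{"travel":[[0,0,1],[0,0,3],[0,0,5],[1,0.4,6],[3,1.1,6]],"turn":[[0,0,0],[0,0,0],[0,0,0],[0,0,0],[0,0,0]],"gripper":[1,1,1,1,1]}'
python3 -m crank '{"travel":[[3,1.1,0],[6,2.2,0],[9,3.3,0],[10.6,3.8,0],[10.6,3.8,-2]],"turn":[[0,0,0],[0,0,0],[0,0,0],[0,0,0],[0,0,0]],"gripper":[1,1,1,1,1]}'
python3 -m crank '{"travel":[[0,0,-1],[0,0,-2],[0,0,-3],[0,0,-3.3],[0,0,-3.5]],"turn":[[0,0,0],[0,0,0],[0,0,0],[0,0,0],[0,0,0]],"gripper":[1,1,1,1,1]}'
```

```text
clock: 15.8
position: [0.4894, -0.1201, 0.1245]
tool_rot: [3.14, 0.0, 1.57]
force: [0.4, 0.3, -0.9]
grip_width: 0.0183
finger_force: 39.4
clock: 16.3
position: [0.5984, -0.0805, 0.1043]
tool_rot: [3.137, 0.0, 1.574]
force: [-0.1, -0.6, -0.7]
grip_width: 0.0179
finger_force: 39.4
clock: 16.8
position: [0.5951, -0.0818, 0.0672]
tool_rot: [-3.141, -0.0, 1.571]
force: [-1.0, 0.1, -0.5]
grip_width: 0.0179
finger_force: 39.4
```

```bash
python3 -m crank '{"travel":[[0,0,-0.1],[0,0,-0.2],[0,0,-0.2],[0,0,-0.2],[0,0,-0.2]],"turn":[[0,0,0],[0,0,0],[0,0,0],[0,0,0],[0,0,0]],"gripper":[1,1,1,1,1]}'
python3 - <<'E'
from h import *
s=bot.grab_frame("side")
p=cv2.resize(s["pixels"][180:330,250:450],(800,600))[:,:,::-1]
cv2.imwrite("pics/l.png",p)
E
```

```text
clock: 17.3
position: [0.5953, -0.0816, 0.0654]
tool_rot: [3.141, 0.0, 1.572]
force: [0.1, 0.1, -1.0]
grip_width: 0.0182
finger_force: 39.4
```

View pics/l.png

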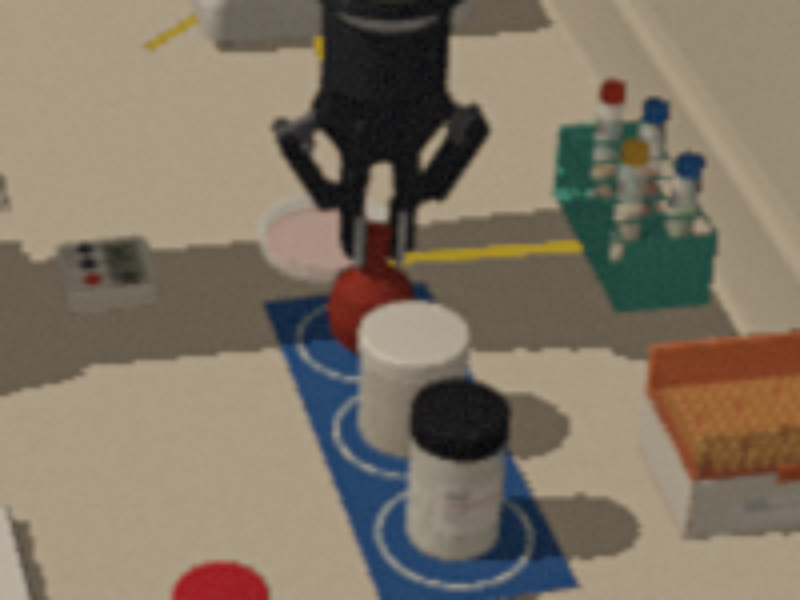

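The bulb is upright at crop (370,300), in the left ring and not yet touching. I'll lower it a little more.

```bash
python3 -m crank '{"travel":[[0,0,-0.05],[0,0,-0.1],[0,0,-0.15],[0,0,-0.15],[0,0,-0.15]],"turn":[[0,0,0],[0,0,0],[0,0,0],[0,0,0],[0,0,0]],"gripper":[1,1,1,1,1]}'
```

```text
clock: 17.85
position: [0.5956, -0.0818, 0.0648]
tool_rot: [3.141, -0.0, 1.572]
force: [-4.3, 1.2, 18.1]
grip_width: 0.0177
finger_force: 41.3
```

```bash
python3 -m crank '{"travel":[[0,0,0.1],[0,0,0.1],[0,0,0.1],[0,0,0.1],[0,0,0.1]],"turn":[[0,0,0],[0,0,0],[0,0,0],[0,0,0],[0,0,0]],"gripper":[1,0.7,0.4,0.1,0]}'
python3 -m crank '{"travel":[[0,0,1],[0,0,4],[0,0,8],[0,0,11],[-1,-2,11]],"turn":[[0,0,0],[0,0,0],[0,0,0],[0,0,0],[0,0,0]],"gripper":[0,0,0,0,0]}'
python3 -m crank '{"travel":[[-2,-4,0],[-4,-8,0],[-6,-12,0],[-8,-16.2,0],[-10,-20.2,0]],"turn":[[0,0,0],[0,0,0],[0,0,0],[0,0,0],[0,0,0]],"gripper":[0,0,0,0,0]}'
python3 -m crank '{"travel":[[-2,-4,0],[-2.5,-5,-1],[-2.5,-5,-4],[-2.5,-5,-6],[-2.5,-5,-6]],"turn":[[0,0,0],[0,0,0],[0,0,0],[0,0,0],[0,0,0]],"gripper":[0,0,0,0,0]}'
python3 - <<'E'
from h import *
f=bot.grab_frame("top");s=bot.grab_frame("side")
p=np.hstack([cv2.resize(f["pixels"][160:300,290:490],(400,300)),cv2.resize(s["pixels"][180:380,230:430],(400,300))])[:,:,::-1]
cv2.imwrite("pics/m.png",p)
E
```

```text
clock: 18.35
position: [0.5952, -0.0816, 0.0647]
tool_rot: [-3.141, 0.0, 1.572]
force: [-0.5, -0.6, 0.4]
grip_width: 0.0686
finger_force: 0.0
clock: 18.85
position: [0.5879, -0.0998, 0.1792]
tool_rot: [3.135, -0.001, 1.575]
force: [0.1, -0.6, -0.7]
grip_width: 0.0854
finger_force: 0.0
clock: 19.35
position: [0.4842, -0.3054, 0.1757]
tool_rot: [3.141, 0.0, 1.572]
force: [0.9, -0.6, -0.1]
grip_width: 0.0853
finger_force: 0.0
clock: 19.85
position: [0.4593, -0.3527, 0.113]
tool_rot: [-3.139, -0.002, 1.572]
force: [0.2, 0.6, -0.2]
grip_width: 0.0849
finger_force: 0.0
```

View pics/m.png

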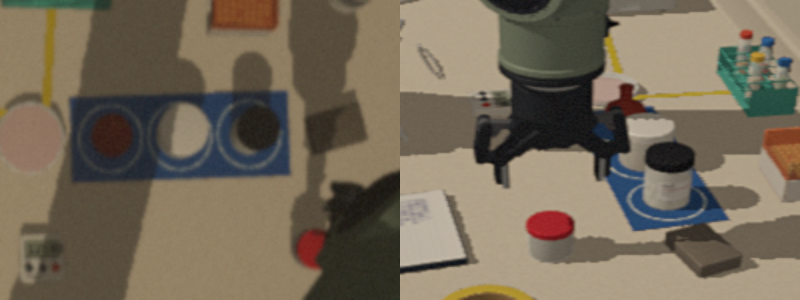

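All three stand in their circles (bulb left, white middle, black right). The gripper is above the red jar. I'll descend and grip, and measure the placings from the top view.

```bash
python3 -m crank '{"travel":[[0,0,-3],[0,0,-6],[0,0,-7.6],[0,0,-8.2],[0,0,-8.4]],"turn":[[0,0,0],[0,0,0],[0,0,0],[0,0,0],[0,0,0]],"gripper":[0,0,0,0,0]}'
python3 -m crank '{"travel":[[0,0,0],[0,0,0],[0,0,0],[0,0,0],[0,0,0]],"turn":[[0,0,0],[0,0,0],[0,0,0],[0,0,0],[0,0,0]],"gripper":[0,1,1,1,1]}' 40
python3 - <<'E'
from h import *
f=bot.grab_frame("top")
for n,roi,fn,z in [("white",(358,195,396,245),lambda h,S,v:(h<60)&(S<90)&(v>80),.074),
 ("black",(402,205,428,240),lambda h,S,v:(v<60)&((h<95)|(S<90)),.092),("bulb",(330,208,362,240),lambda h,S,v:((h<12)|(h>160))&(S>90),.037)]:
    c,b,ct=blob(f,roi,fn);print(n,np.round(c,1),b,np.round(cast(f,c,z),4))
E
```

```text
clock: 20.45
position: [0.4605, -0.3539, 0.0313]
tool_rot: [3.141, 0.0, 1.572]
force: [0.1, -0.4, 0.1]
grip_width: 0.0856
finger_force: 0.0
clock: 20.95
position: [0.4605, -0.3538, 0.0317]
tool_rot: [3.141, 0.0, 1.572]
force: [-2.4, 2.3, 11.8]
grip_width: 0.0491
finger_force: 39.3
white [381.6 220.7] (370, 208, 26, 26) [ 0.5994 -0.1736  0.074 ]
black [417.2 216.8] (406, 205, 22, 26) [ 0.6103 -0.2631  0.092 ]
bulb [345.6 222.8] (336, 213, 20, 20) [ 0.5953 -0.0811  0.037 ]
```

```bash
python3 -m crank '{"travel":[[0,0,1],[0,0,4],[0,0,8],[0,0,11.5],[0,0,14]],"turn":[[0,0,0],[0,0,0],[0,0,0],[0,0,0],[0,0,0]],"gripper":[1,1,1,1,1]}'
python3 -m crank '{"travel":[[2.8,3.6,0],[5.6,7.2,0],[8.4,10.8,0],[11.2,14.4,0],[13.9,17.8,0]],"turn":[[0,0,0],[0,0,0],[0,0,0],[0,0,0],[0,0,0]],"gripper":[1,1,1,1,1]}'
python3 -m crank '{"travel":[[0,0,0],[0,0,-2],[0,0,-4],[0,0,-5],[0,0,-5.3]],"turn":[[0,0,0],[0,0,0],[0,0,0],[0,0,0],[0,0,0]],"gripper":[1,1,1,1,1]}'
python3 -m crank '{"travel":[[0,0,0],[0,0,0],[0,0,0],[0,0,0],[0,0,0]],"turn":[[0,0,0],[0,0,0],[0,0,0],[0,0,0],[0,0,0]],"gripper":[1,1,1,1,1]}'
python3 - <<'E'
from h import *
s=bot.grab_frame("side")
p=cv2.resize(s["pixels"][170:320,260:460],(800,600),interpolation=cv2.INTER_CUBIC)[:,:,::-1]
cv2.imwrite("pics/n.png",p)
E
```

```text
clock: 21.5
position: [0.4604, -0.3541, 0.1738]
tool_rot: [3.14, 0.001, 1.571]
force: [1.4, 0.8, -0.6]
grip_width: 0.0488
finger_force: 41.6
clock: 22.0
position: [0.6002, -0.1737, 0.1716]
tool_rot: [3.141, -0.0, 1.572]
force: [-0.3, -1.0, -0.3]
grip_width: 0.0489
finger_force: 41.6
clock: 22.5
position: [0.5987, -0.1757, 0.1173]
tool_rot: [-3.14, -0.0, 1.571]
force: [-0.6, 1.0, -0.3]
grip_width: 0.049
finger_force: 41.6
clock: 23.0
position: [0.5994, -0.1756, 0.1181]
tool_rot: [3.141, -0.0, 1.572]
force: [-0.2, 0.9, -0.5]
grip_width: 0.0489
finger_force: 41.6
```

View pics/n.png

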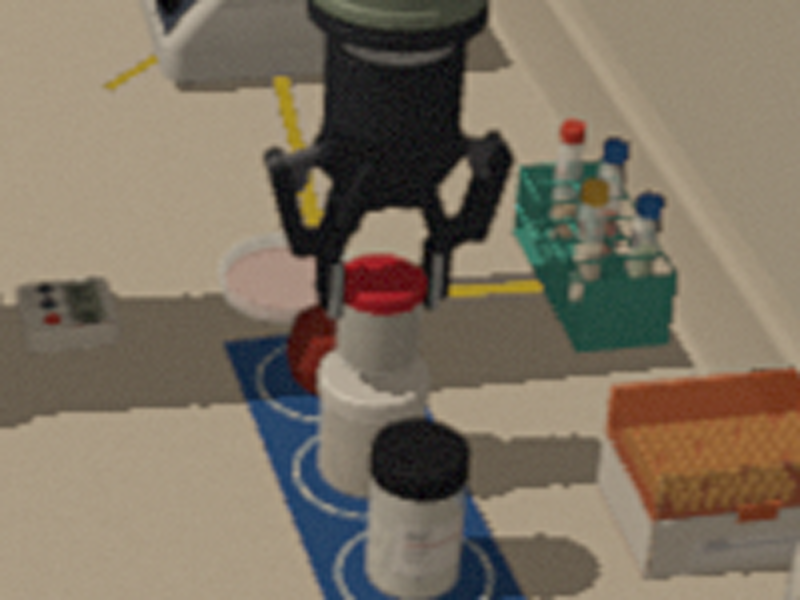

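The red jar is upright above the white lid: red body centre at crop column 378, white jar at 374, so about 2 mm apart. I'll shift x by -1 mm and lower it.

```bash
python3 -m crank '{"travel":[[0,0,-0.4],[-0.1,0,-0.8],[-0.1,0,-0.95],[-0.1,0,-1],[-0.1,0,-1]],"turn":[[0,0,0],[0,0,0],[0,0,0],[0,0,0],[0,0,0]],"gripper":[1,1,1,1,1]}'
python3 -m crank '{"travel":[[0,0,-0.05],[0,0,-0.1],[0,0,-0.1],[0,0,-0.1],[0,0,-0.1]],"turn":[[0,0,0],[0,0,0],[0,0,0],[0,0,0],[0,0,0]],"gripper":[1,1,1,1,1]}'
```

```text
clock: 23.55
position: [0.5982, -0.1757, 0.1076]
tool_rot: [-3.141, 0.0, 1.572]
force: [-0.5, 0.6, -0.2]
grip_width: 0.0486
finger_force: 41.6
clock: 24.05
position: [0.5982, -0.1756, 0.1068]
tool_rot: [3.142, -0.0, 1.572]
force: [-0.2, 0.6, 0.0]
grip_width: 0.0489
finger_force: 41.6
```

```bash
python3 -m crank '{"travel":[[0,0,-0.05],[0,0,-0.1],[0,0,-0.1],[0,0,-0.1],[0,0,-0.1]],"turn":[[0,0,0],[0,0,0],[0,0,0],[0,0,0],[0,0,0]],"gripper":[1,1,1,1,1]}'
```

```text
clock: 24.55
position: [0.5982, -0.1757, 0.1058]
tool_rot: [-3.142, 0.0, 1.572]
force: [0.1, -0.6, -0.2]
grip_width: 0.0488
finger_force: 41.8
```

```bash
python3 -m crank '{"travel":[[0,0,-0.05],[0,0,-0.1],[0,0,-0.1],[0,0,-0.1],[0,0,-0.1]],"turn":[[0,0,0],[0,0,0],[0,0,0],[0,0,0],[0,0,0]],"gripper":[1,1,1,1,1]}'
```

```text
clock: 25.05
position: [0.5984, -0.1758, 0.1057]
tool_rot: [3.141, -0.0, 1.572]
force: [-4.5, 1.3, 14.1]
grip_width: 0.0492
finger_force: 42.9
```

Contact. I'll back off 1 mm, open, rise and move away toward the robot's left so the row can be seen.

```bash
python3 -m crank '{"travel":[[0,0,0.1],[0,0,0.1],[0,0,0.1],[0,0,0.1],[0,0,0.1]],"turn":[[0,0,0],[0,0,0],[0,0,0],[0,0,0],[0,0,0]],"gripper":[1,0.7,0.4,0,0]}'
python3 -m crank '{"travel":[[0,0,0],[0,0,2],[0,0,6],[0,0,10],[-1,2,12]],"turn":[[0,0,0],[0,0,0],[0,0,0],[0,0,0],[0,0,0]],"gripper":[0,0,0,0,0]}'
python3 -m crank '{"travel":[[-2,4,0],[-4,8,0],[-6,12,0],[-8,16,0],[-10,20,0]],"turn":[[0,0,0],[0,0,0],[0,0,0],[0,0,0],[0,0,0]],"gripper":[0,0,0,0,0]}'
python3 -m crank '{"travel":[[-1,4,0],[-2,8,0],[-2,12,0],[-2,12,0],[-2,12,0]],"turn":[[0,0,0],[0,0,0],[0,0,0],[0,0,0],[0,0,0]],"gripper":[0,0,0,0,0]}'
python3 - <<'E'
from h import *
f=bot.grab_frame("top");s=bot.grab_frame("side")
red=lambda h,S,v:((h<8)|(h>170))&(S>130)&(v>60)
for n,F,roi,fn,z in [("red",f,(360,195,405,245),red,.129),("red",s,(325,200,380,270),red,.124)]:
    c,b,ct=blob(F,roi,fn);print(n,np.round(c,1),b,np.round(cast(F,c,z),4))
hs=cv2.cvtColor(f["pixels"],cv2.COLOR_RGB2HSV).astype(int)
b,c,b2=0,0,0
c,b,ct=blob(f,(400,200,440,240),lambda h,S,v:(v<62)&(S<75));print("black",c,b,cv2.minEnclosingCircle(ct),cast(f,c,.092))
p=np.hstack([cv2.resize(f["pixels"][170:290,280:440+40],(400,240)),cv2.resize(s["pixels"][180:360,230:430],(400,360))[:240]])
p=np.vstack([cv2.resize(f["pixels"][190:250,310:470],(800,300),interpolation=cv2.INTER_CUBIC),cv2.resize(s["pixels"][190:360,200:440],(424,300))[:,:,:] if False else cv2.copyMakeBorder(cv2.resize(s["pixels"][190:360,200:440],(424,300),interpolation=cv2.INTER_CUBIC),0,0,0,376,cv2.BORDER_CONSTANT)])
cv2.imwrite("pics/o.png",p[:,:,::-1])
E
```

```text
clock: 25.55
position: [0.5982, -0.1757, 0.1057]
tool_rot: [-3.141, 0.0, 1.572]
force: [0.1, -1.0, 0.5]
grip_width: 0.078
finger_force: 0.0
clock: 26.05
position: [0.5892, -0.1582, 0.229]
tool_rot: [3.138, 0.002, 1.569]
force: [-0.4, 0.6, -1.2]
grip_width: 0.0856
finger_force: 0.0
clock: 26.55
position: [0.4872, 0.0457, 0.2259]
tool_rot: [3.141, -0.0, 1.572]
force: [1.6, 1.1, -0.1]
grip_width: 0.0859
finger_force: 0.0
clock: 27.05
position: [0.468, 0.165, 0.2257]
tool_rot: [-3.142, 0.0, 1.573]
force: [0.1, -1.8, 0.5]
grip_width: 0.0857
finger_force: 0.0
red [384.3 217.9] (375, 208, 20, 20) [ 0.6009 -0.1742  0.129 ]
red [347.2 247.9] (332, 236, 33, 32) [ 0.5797 -0.1865  0.124 ]
black (417.3063441990887, 215.7167893445496) (405, 203, 25, 28) ((415.8928527832031, 215.0892791748047), 15.62122917175293) [ 0.61300582 -0.26340624  0.092     ]
```

View pics/o.png

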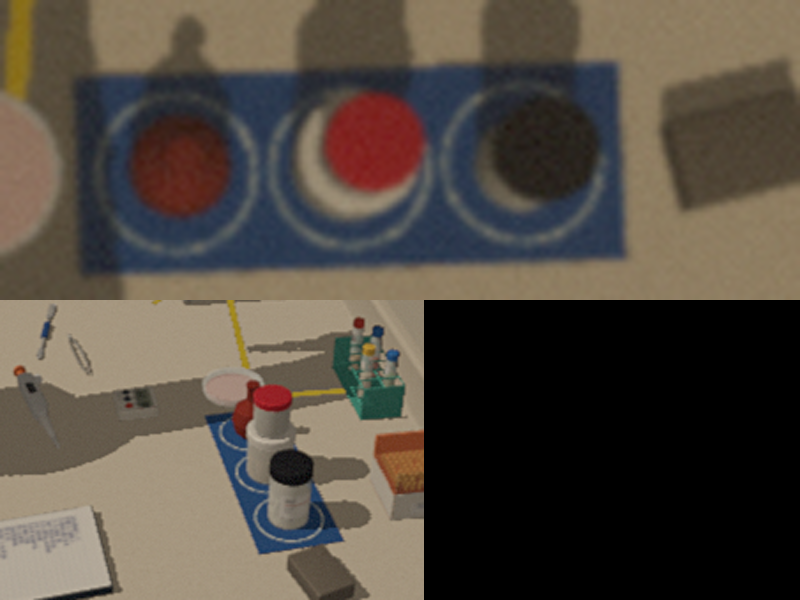

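The final view shows every item upright in its circle. Red is about 2 mm off the white lid's centre: (.6009, -.1742) against (.5995, -.1734). The black lid at about (419,219) gives (.604, -.268), about 3 mm from its ring centre, and the bulb is within 2 mm. The block, dish and timer are undisturbed, and the gripper is clear.

```bash
python3 -c "
from workcell import bot
print(bot.job_done())"
```

```text
the job is handed in; nothing more can be done
None
```

The sampling row is set out and handed in: by camera, white, black and bulb stand within about 4 mm of their circle centres and red is about 2 mm off centre on the white lid; the judge returned no verdict.

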